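# Shim a power puck in a clamp fixture and hold it clamped

## Robot

A 7-joint arm with a two-finger parallel gripper is mounted at the origin on the work surface. World frame = base frame: x ahead of the robot, y to its left, z up, the work surface at z = 0. Lengths are in m, angles in rad, forces in N, time in s.
With the tool pointing down it reaches from about 0.4 to 0.85 m from the base axis. Payload 6.9 kg.
Tool frame: the origin (TCP) lies at the very end of the fingers, on their centre line; the grasp point (between the pads) lies 19 mm behind it (manip.grip_depth is the z of the grasp point in the tool frame, in m); z points along the fingers, y is the direction in which the jaws open and shut (so a half turn about z gives the same grasp; the last joint's range is limited). The gripper opens to 85 mm and grips with 20 to 120 N. Pads are 22 mm wide; open, the fingers measure 114 mm over their backs; the gripper's body (76 mm by 85 mm) begins 54 mm behind the grasp point. The pads swing forward as they close: fully open they stand 13 mm farther back than shut.
Start: joints at [1.224, 0.507, -0.238, 1.5, 0.126, 1.149, -0.155], TCP at [0.273, -0.562, 0.231] pointing down, gripper open.
Joint ranges: [-3.08, 3.08], [-0.24, 2.05], [-1.43, 1.35], [0, 2.5], [-1.52, 4.66], [0.17, 1.96], [-2.89, 2.89]. Speed limits (rad/s): [2.39, 2.39, 3.14, 3.14, 3.14, 3.14, 3.14].

## Interface

Orientations are given as [roll, pitch, yaw] about the fixed x, y, z axes, in that order (R = Rz(yaw) Ry(pitch) Rx(roll)).
In Python, from cell import manip, get_image, camera_model gives the robot as it stands.
- The arm moves only by the tool move_arm, never from a script. Its argument "steps" is a list of rows, each a list of 7 numbers: the closure, from 0 (fully open) to 1 (shut), then the shift along the world's x, y, z each as a share of 0.1 m, from -1 to 1, then the turn, a rotation vector about the world's x, y, z each as a share of 90 degrees, from -1 to 1. A call has 1 to 12 rows; each row shifts and turns the commanded pose from where the row before left it; what a row does not reach is not made up. A row lasts 1/12 s, in which the tool goes at most 41.7 mm and 7.16 degrees, less where a joint would pass 70% of its speed; a pose out of reach is approached as far as the arm can. A call with a number of a shift or a turn outside -1 to 1 is refused whole. A call with a gripper value outside its range is refused whole. The fingers move at their own pace and stop on an object; the grip force is fixed at half the most. Time passes only in rows, so rows that do not move let the fingers close. It gives the time, the measured TCP pose, the force and the opening at its end, in the units of the state.
- manip.get_state(): the state, without advancing time (a new reading comes with each control period).
- get_image(name): name is "scene" or "top"; returns the picture (480x640x3 uint8, red, green, blue); there is no depth.
- camera_model(name): a dict with "fovy" (degrees; the focal length in pixels is half the picture's height over the tangent of half this angle, whatever the lens; pixels are square), "cx", "cy" (the principal point, pixels), "pose" (4x4, takes a point from camera to world coordinates). Camera axes: x right, y down, z forward; pixel columns grow to the right and rows downward; lengths in m; the calibration is good to about 2 mm. A picture is of the moment at which its call begins. camera_model takes no time and is no camera call.
- manip.finish_job(): hands the job in, once; it reports no verdict.
The state is a dict: "time": time; "joint_pos": joint angles; "joint_vel": joint speeds; "effort": joint torques, N m; "tool_pos": TCP position; "tool_rot": TCP orientation; "wrist_force": force on the tool from outside, world axes, zero at the start; "torque": the same for the moment, N m; "opening": finger opening in m.
Only numpy, scipy, OpenCV 4.12 (cv2) and the standard library are available. Lean on these libraries where they do the work, as an engineer would, in place of code of your own. Each camera call takes 0.05 s, during which the arm holds its last target.

## Task

Stand the white ceramic puck on the seat between the four guide posts of the clamp fixture, then lay copper spacer discs flat on top of it, one after another, only as many as it takes for the lever's foot to bear on the stack before the swung-down lever runs onto its stop. Swing the lever down by its ball knob and finish while still holding it pressed firmly down on the stack (push about 10 N at the knob); do not let go, and leave the other things on the bench where they are.

Things in the scene. Friction and masses are not known exactly. Their poses are not given: they have to be found in the camera images.
- puck_center (a point): Upright white ceramic puck with steel end faces, a cylinder 44 mm in diameter and 30 mm high, 0.1 to 0.2 kg, standing on the bench at the start; the point is its centre (15 mm above its underside), z along its axis, up.
- spacer1_center (a point): One of three identical loose copper spacer discs, 44 mm in diameter, 10 mm thick, about 0.12 kg, lying flat on the bench at the start; the point is its centre (5 mm above its underside), z up. Which discs are used does not matter; one or two are needed, the others are spares.
- spacer2_center (a point): One of three identical loose copper spacer discs, 44 mm in diameter, 10 mm thick, about 0.12 kg, lying flat on the bench at the start; the point is its centre (5 mm above its underside), z up. Which discs are used does not matter; one or two are needed, the others are spares.
- spacer3_center (a point): One of three identical loose copper spacer discs, 44 mm in diameter, 10 mm thick, about 0.12 kg, lying flat on the bench at the start; the point is its centre (5 mm above its underside), z up. Which discs are used does not matter; one or two are needed, the others are spares.
- fixture: Clamp fixture fixed to the bench, for this run: aluminium base plate 20 mm thick with posts, seat and lever. Origin under the pocket's axis, on the bench; axes as those of pocket. The plate reaches from x = -70 to +130 mm and y = -55 to +55 mm; the lever's hinge brackets stand at x = 90 mm, 95 mm high.
- pocket (a point): Axis of the fixture's pocket, at the top of its base plate (20 mm above the bench). x points from the pocket to the lever's hinge, y is parallel to the hinge axis, z up. Four steel guide posts, 12 mm in diameter, tips tapered, stand at x = +-25.5, y = +-14.8 mm, 60 mm high: a round pocket 47 mm wide, open to +y and -y (39 mm), so fingers closing along y can lower a part in and let go.
- seat_top (a point): Centre of the flat top of the round steel seat (36 mm in diameter) on the pocket's axis, on which the puck stands; z up. Its height was set by the last user: anywhere from 24 to 40 mm above the bench; fixed for the run.
- lever_angle (a joint): Clamp lever's angle, rad: 0 = level, on its hard stop; grows as it swings up and back, away from the robot, to 1.8. Starts at 1.6 to 1.8, its knob some 270 mm up, and stays there. No latch or spring: only a push keeps it down. Under 0.008 when pressed down it is on its stop, the foot not bearing on the stack: another disc is needed. With the right number it reads 0.008 to 0.12; above 0.128 is a disc too many.
- lever: The clamp lever with its foot and ball knob. Its origin lies on the hinge axis: 90 mm from the pocket's axis along the pocket's x, 80 mm above the bench. The hinge axis runs along the pocket's y. Its axes turn with the lever: the lever lies along its -x, so at lever angle 0 the axes are parallel to the pocket's.
- knob_center (a point): Centre of the black plastic ball knob, 28 mm in diameter, at the lever's free end: in the lever's frame 165 mm from the hinge along -x and 27 mm above it along z. The lever's bar is 20 mm wide and 14 mm thick. Gripped from above with the fingers closing along y, the ball can turn between them as the lever swings.
- foot_tip (a point): Round rubber-tipped foot under the lever, 18 mm in diameter, fixed to it; the point is the centre of its underside, 90 mm from the hinge along the lever's -x and 7.5 mm below the hinge axis, so that at lever angle 0 it stands 72.5 mm above the bench on the pocket's axis.
- tape_roll: Bystander: blue roll of tape, 90 mm across, 22 mm high, lying flat; origin at the centre of its underside.
- screwdriver: Bystander: a screwdriver lying on the bench, x along it.
- meter: Bystander: grey hand-held meter, 150 x 75 x 36 mm, lying flat; origin at the centre of its underside.
- parts_tray: Bystander: black two-part tray, 90 x 140 x 35 mm; origin at the centre of its underside.

How it is judged:
On the way, in this order (a step that is already met when the one before it is completed fails the run):
1. the puck stands upright on the seat, between the posts, let go (horizontal distance between puck_center and pocket below 0.004 m and angle between puck_center's own z axis and vertical below 0.06 rad and z of puck_center in the frame of seat_top between 0.012 and 0.0175 m and contact force between the fingers and anything else below 0.2 N), for 0.2 s.
2. a spacer disc lies flat on the puck, between the posts, let go (all of step 1 and ((horizontal distance between spacer1_center and pocket below 0.004 m and angle between spacer1_center's own z axis and vertical below 0.06 rad and z of spacer1_center in the frame of puck_center between 0.017 and 0.0225 m) or (horizontal distance between spacer2_center and pocket below 0.004 m and angle between spacer2_center's own z axis and vertical below 0.06 rad and z of spacer2_center in the frame of puck_center between 0.017 and 0.0225 m) or (horizontal distance between spacer3_center and pocket below 0.004 m and angle between spacer3_center's own z axis and vertical below 0.06 rad and z of spacer3_center in the frame of puck_center between 0.017 and 0.0225 m))), for 0.2 s.
At the end, for the whole second after the job is handed in: Puck upright on the seat, a disc flat on it, the top disc flat, all within 4 mm of the pocket axis (tilt under 0.06 rad); the foot presses a disc with over 8 N; the lever is at rest at 0.004 to 0.128 rad; the robot still presses the knob (over 3 N) (horizontal distance between puck_center and pocket below 0.004 m and angle between puck_center's own z axis and vertical below 0.06 rad and z of puck_center in the frame of seat_top between 0.012 and 0.0175 m and ((horizontal distance between spacer1_center and pocket below 0.004 m and angle between spacer1_center's own z axis and vertical below 0.06 rad and z of spacer1_center in the frame of puck_center between 0.017 and 0.0225 m) or (horizontal distance between spacer2_center and pocket below 0.004 m and angle between spacer2_center's own z axis and vertical below 0.06 rad and z of spacer2_center in the frame of puck_center between 0.017 and 0.0225 m) or (horizontal distance between spacer3_center and pocket below 0.004 m and angle between spacer3_center's own z axis and vertical below 0.06 rad and z of spacer3_center in the frame of puck_center between 0.017 and 0.0225 m)) and ((horizontal distance between spacer1_center and pocket below 0.004 m and angle between spacer1_center's own z axis and vertical below 0.06 rad and contact force between lever and spacer1 above 8 N) or (horizontal distance between spacer2_center and pocket below 0.004 m and angle between spacer2_center's own z axis and vertical below 0.06 rad and contact force between lever and spacer2 above 8 N) or (horizontal distance between spacer3_center and pocket below 0.004 m and angle between spacer3_center's own z axis and vertical below 0.06 rad and contact force between lever and spacer3 above 8 N)) and value of joint lever_angle between 0.004 and 0.128 rad and velocity of joint lever_angle between -0.05 and 0.05 rad/s and contact force between any of the fingers, the arm and lever above 3 N); the arm keeps its last pose, push and grip.
It fails at once if a bystander was moved more than 30 mm (distance of any of tape_roll, screwdriver, meter, parts_tray from where it was at the start of the episode above 0.03 m).
It also fails if it takes over 72 s, if anything falls off the work surface, if the arm or the gripper's body presses on something with over 40 N, if the wrist force passes 120 N, or if a joint passes its speed limit or range.

## Working session

There is one attempt and no reset: what is moved stays moved. The work goes in short steps, Python scripts to look and compute and a tool call to move; the robot and the scene stay as the last step left them, time stands still between calls to the robot, and variables do not carry over. Pictures are saved under pics/ and viewed, and the job is handed in when it is done.

Besides the shell and the picture viewer there is one more tool, called after ">>>" as name(argument=value, ...) on one line, values as JSON. move_arm: Moves the arm, as the interface text tells. Shift numbers are shares of 0.1 m and turn numbers shares of 90 degrees, none past 1 either way. Its arguments: {"type":"object","properties":{"steps":{"type":"array","items":{"type":"array","items":{"type":"number"}}}},"required":["steps"]}

```bash
ls; mkdir -p pics
python3 - <<'E'
from cell import manip,get_image,camera_model
import cv2
for n in("scene","top"):
    cv2.imwrite(f"pics/{n}0.png",get_image(n)[:,:,::-1]); c=camera_model(n); print(n,c)
print(manip.get_state(), manip.grip_depth)
E
```

```text
pics
scene {'fovy': 50.46345061765962, 'cx': 316.32359987363054, 'cy': 245.96908955066127, 'pose': array([[-0.5473852 ,  0.43500392, -0.71494127,  1.59240417],
       [ 0.83663309,  0.2636592 , -0.48013424,  0.66953656],
       [-0.02035943, -0.86096191, -0.50826182,  0.81722843],
       [ 0.        ,  0.        ,  0.        ,  1.        ]])}
top {'fovy': 49.25749293092763, 'cx': 326.4095194943617, 'cy': 238.46596461139174, 'pose': array([[-0.09419517, -0.97149784,  0.21752981,  0.33327986],
       [-0.99554679,  0.09273528, -0.01693362,  0.00425255],
       [-0.00372171, -0.21815617, -0.97590678,  1.23918504],
       [ 0.        ,  0.        ,  0.        ,  1.        ]])}
{'time': 0.1, 'joint_pos': array([ 1.2235285 ,  0.50824517, -0.23752919,  1.5010135 ,  0.12569373,
        1.14888733, -0.15478035]), 'joint_vel': array([-8.07802914e-04, -1.38419162e-03,  8.39206621e-07, -3.60037860e-03,
        7.51074765e-05, -3.98943827e-04, -1.93638941e-03]), 'effort': array([-5.52484635e-03, -6.21827888e+01, -2.19440617e+00, -2.50201142e+01,
        1.25949515e-02,  7.82881980e-03,  6.58768886e-05]), 'tool_pos': array([ 0.27315494, -0.56166388,  0.23052853]), 'tool_rot': array([-3.14002638e+00,  2.15244170e-05,  4.52792413e-01]), 'wrist_force': array([-0.33690632, -0.52952677,  0.25533395]), 'torque': array([-0.00522867, -0.03906889, -0.02484876]), 'opening': 0.08522828004831666} -0.0187
```

View pics/scene0.png

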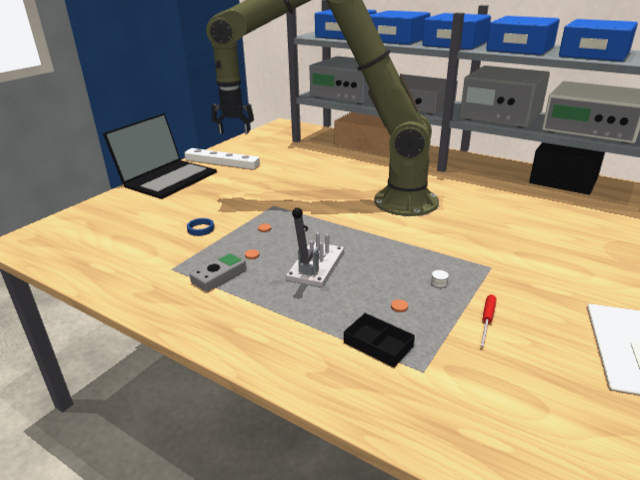

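View pics/top0.png

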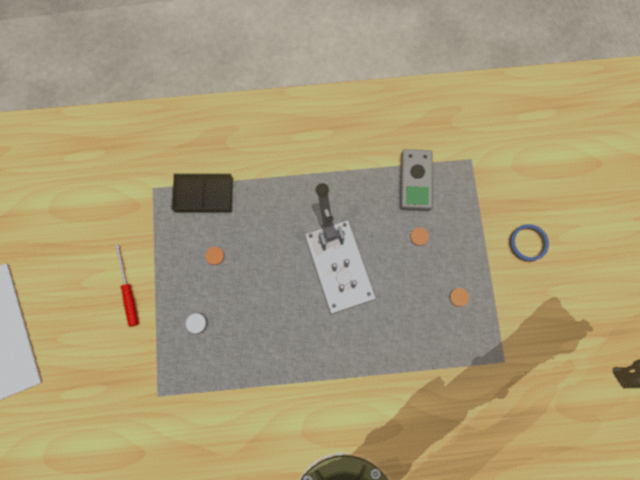

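The top view shows the puck at (196,323), discs at (215,256), (420,237) and (459,297), and the fixture plate around (340,267) with the lever up at (323,190). Next I'll measure these.

```bash
cat > h.py <<'E'
import numpy as np,cv2
from cell import manip,get_image,camera_model
def K(n):
    c=camera_model(n); f=240/np.tan(np.radians(c["fovy"]/2)); return c["pose"],f,c["cx"],c["cy"]
def ray(n,uv,z):
    P,f,cx,cy=K(n); d=P[:3,:3]@np.array([(uv[0]-cx)/f,(uv[1]-cy)/f,1]); o=P[:3,3]
    return o+d*(z-o[2])/d[2]
def proj(n,p):
    P,f,cx,cy=K(n); q=P[:3,:3].T@(np.asarray(p)-P[:3,3]); return np.array([cx+f*q[0]/q[2],cy+f*q[1]/q[2]])
def blobs(img,lo,hi,amin=60,roi=None):
    hsv=cv2.cvtColor(img,cv2.COLOR_RGB2HSV); m=cv2.inRange(hsv,np.array(lo),np.array(hi))
    if roi: 
        z=np.zeros_like(m); x0,y0,x1,y1=roi; z[y0:y1,x0:x1]=m[y0:y1,x0:x1]; m=z
    n,l,s,c=cv2.connectedComponentsWithStats(m)
    return [(c[i],s[i]) for i in range(1,n) if s[i][4]>=amin],m
E
python3 - <<'E'
from h import *
t=cv2.imread("pics/top0.png")[:,:,::-1].copy(); s=cv2.imread("pics/scene0.png")[:,:,::-1].copy()
for nm,im,roi in(("top",t,(160,170,490,390)),("scene",s,(170,200,500,380))):
    b,m=blobs(im,(3,130,120),(18,255,255),30,roi)
    for c,st in b: print(nm,"disc",c,st, ray(nm,c,0.0095 if nm=="top" else .007))
b,m=blobs(t,(0,0,190),(180,40,255),60,(170,300,225,350)); print([(c,st,ray("top",c,.029)) for c,st in b])
b,m=blobs(t,(0,0,150),(180,40,255),400,(290,200,390,330)); print([(c,st) for c,st in b])
cs,_=cv2.findContours(m,cv2.RETR_EXTERNAL,cv2.CHAIN_APPROX_SIMPLE); c=max(cs,key=cv2.contourArea); bx=cv2.boxPoints(cv2.minAreaRect(c)); print(bx,[ray("top",p,.02) for p in bx])
cv2.imwrite("pics/tc.png",cv2.resize(t[170:330,270:400],None,fx=4.6,fy=3.7*1,interpolation=cv2.INTER_CUBIC)[:,:,::-1])
cv2.imwrite("pics/tc.png",cv2.resize(t[180:320,280:400],None,fx=4.2,fy=4.2,interpolation=cv2.INTER_CUBIC)[:,:,::-1])
cv2.imwrite("pics/sc.png",cv2.resize(s[195:295,270:360],None,fx=6,fy=6,interpolation=cv2.INTER_CUBIC)[:,:,::-1])
E
```

```text
top disc [418.9798995  236.15075377] [411 229  17  16 199] [ 0.59188437 -0.23949408  0.0095    ]
top disc [214.38839286 255.55357143] [206 248  18  16 224] [0.59114708 0.25353783 0.0095    ]
top disc [458.86448598 296.64953271] [451 289  17  17 214] [ 0.43857816 -0.31328923  0.0095    ]
scene disc [264.05128205 227.38461538] [258 224  13   8  78] [ 0.44105942 -0.31283841  0.007     ]
scene disc [251.47474747 253.87878788] [245 250  14   9  99] [ 0.59572    -0.23985964  0.007     ]
scene disc [492.42 305.84] [486 294  11  30  50] [0.47128936 0.45944658 0.007     ]
scene disc [399.05031447 305.40251572] [391 300  17  12 159] [0.59545159 0.25456334 0.007     ]
[(array([195.23423423, 322.77477477]), array([187, 315,  17,  17, 222], dtype=int32), array([0.43472981, 0.30072033, 0.029     ]))]
[(array([340.65539112, 269.69374811]), array([ 305,  220,   70,   93, 3311], dtype=int32))]
[[304.19998 233.6    ]
 [348.6     218.80002]
 [375.1     298.30002]
 [330.69998 313.1    ]] [array([0.62195622, 0.03485317, 0.02      ]), array([ 0.64823463, -0.07462261,  0.02      ]), array([ 0.45229305, -0.11621589,  0.02      ]), array([ 0.42802263, -0.01012037,  0.02      ])]
```

View pics/tc.png

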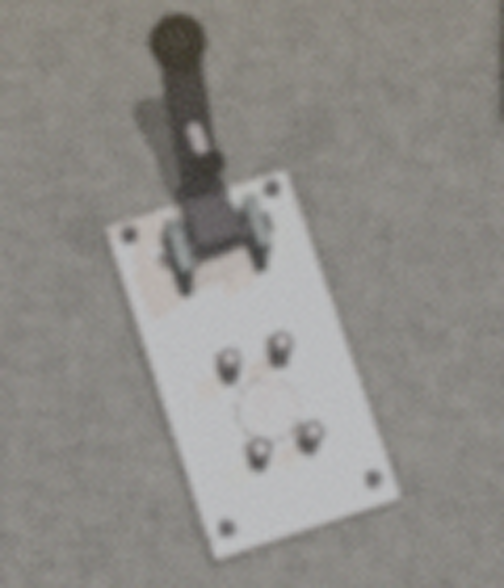

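View pics/sc.png

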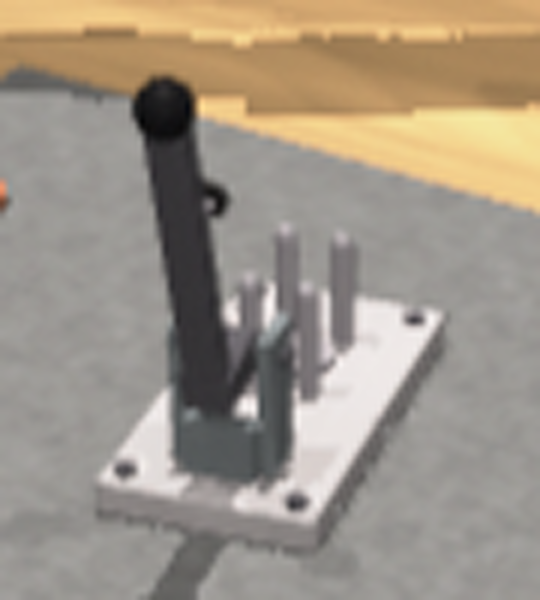

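The zoomed views show the four post tips, the plate corners and bolts, and the lever leaning back. I'll refine the pocket pose from the plate and the posts in both views.

Run:
```python
from h import *
def up(p,o,f): return np.array([(p[0]+.5)/f-.5+o[0],(p[1]+.5)/f-.5+o[1]])
tips=[(229,353),(280,336),(259,446),(311,427)]
P=np.array([ray("top",up(p,(280,180),4.2),.079) for p in tips]); print("top tips",P,P.mean(0))
d=(P[0]+P[1]-P[2]-P[3]); print("yaw",np.arctan2(d[1],d[0]))
b=[(130,234),(272,188),(226,527),(373,479)]
B=np.array([ray("top",up(p,(280,180),4.2),.021) for p in b]); print("bolts",B,B.mean(0)); d=(B[0]+B[1]-B[2]-B[3]); print("yaw",np.arctan2(d[1],d[0]), "len",np.linalg.norm(d)/2)
y=np.arctan2(d[1],d[0]); print("pocket by bolts",B.mean(0)[:2]-.03*np.array([np.cos(y),np.sin(y)]))
st=[(287,230),(343,236),(251,277),(309,287)]
S=np.array([ray("scene",up(p,(270,195),6),.078) for p in st]); print("scene tips",S,S.mean(0))
bs=[(125,468),(297,500),(414,318)]
print("scene bolts",[ray("scene",up(p,(270,195),6),.021) for p in bs])
q=np.array([ray("scene",up(p,(270,195),6),.021) for p in bs]); print("centre from diag", (q[0]+q[2])/2)
s=cv2.imread("pics/scene0.png")
cv2.imwrite("pics/sp.png",cv2.resize(s[262:297,420:460],None,fx=14,fy=14,interpolation=cv2.INTER_CUBIC))
m=cv2.inRange(cv2.cvtColor(s,cv2.COLOR_BGR2HSV),(0,0,150),(180,60,255))[262:297,420:460]
ys,xs=np.nonzero(m); print(xs.min()+420,xs.max()+420,ys.min()+262,ys.max()+262)
for x in(.435,.44): print(proj("scene",(x,.3007,.015)))
```

```text
top tips [[ 0.53247987 -0.02770908  0.079     ]
 [ 0.53907821 -0.0558081   0.079     ]
 [ 0.48124897 -0.03866771  0.079     ]
 [ 0.4887153  -0.06716311  0.079     ]] [ 0.51038059 -0.047337    0.079     ]
yaw 0.2162028937178927
bolts [[ 0.61603816  0.0200414   0.021     ]
 [ 0.63518046 -0.06305569  0.021     ]
 [ 0.44569055 -0.01817455  0.021     ]
 [ 0.46437691 -0.10188879  0.021     ]] [ 0.54032152 -0.04076941  0.021     ]
yaw 0.22212351036835995 len 0.17487186126048632
pocket by bolts [ 0.51105857 -0.04737845]
scene tips [[ 0.48674804 -0.0679518   0.078     ]
 [ 0.47752744 -0.0408405   0.078     ]
 [ 0.53499961 -0.05733416  0.078     ]
 [ 0.52855087 -0.02806652  0.078     ]] [ 0.50695649 -0.04854825  0.078     ]
scene bolts [array([ 0.63447379, -0.06425398,  0.021     ]), array([0.61461036, 0.01958778, 0.021     ]), array([ 0.44524555, -0.01913121,  0.021     ])]
centre from diag [ 0.53985967 -0.04169259  0.021     ]
420 459 262 296
[439.39929659 278.41165395]
[438.72213566 279.28030355]
```

View pics/sp.png

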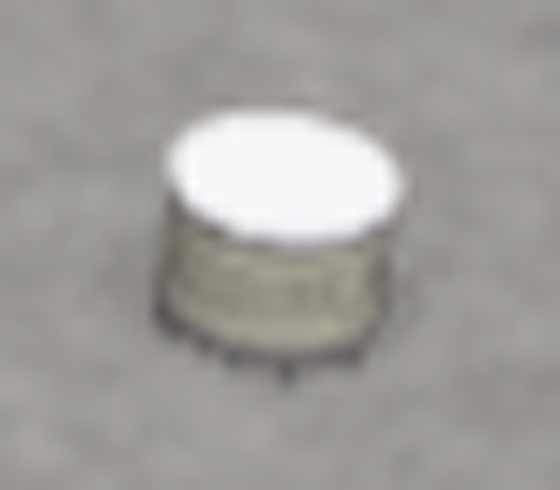

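Run:
```python
from h import *
print(ray("scene",(439.9,274.2),.03))
```

```text
[0.43646151 0.30110966 0.03      ]
```

>>> move_arm(steps=[[0,0.15,0.35,0,0,0,-0.0744],[0,0.15,0.35,0,0,0,-0.0744],[0,0.17,0.36,0,0,0,0],[0,0.17,0.36,0,0,0,0],[0,0.17,0.36,0,0,0,0],[0,0.17,0.36,0,0,0,0],[0,0.17,0.36,0,0,0,0],[0,0.17,0.36,0,0,0,0],[0,0.17,0.36,0,0,0,0],[0,0.17,0.36,0,0,0,0],[0,0,0.4,0,0,0,0],[0,0,0.4,0,0,0,0]])

```text
time: 1.1
tool_pos: [0.4397, -0.1219, 0.2309]
tool_rot: [-3.141, 0.0, 0.22]
wrist_force: [1.1, 0.2, 0.1]
opening: 0.0858
```

>>> move_arm(steps=[[0,0,0.4,0,0,0,0],[0,0,0.4,0,0,0,0],[0,0,0.4,0,0,0,0],[0,0,0.4,0,0,0,0],[0,0,0.4,0,0,0,0],[0,0,0.4,0,0,0,0],[0,0,0.4,0,0,0,0],[0,0,0.4,0,0,0,0],[0,0,0.38,-0.1,0,0,0],[0,0,0.3,-0.2,0,0,0],[0,-0.02,0.2,-0.3,0,0,0],[0,-0.02,0.15,-0.3,0,0,0]])

```text
time: 2.1
tool_pos: [0.435, 0.3021, 0.1405]
tool_rot: [-3.14, -0.002, 0.221]
wrist_force: [0.6, -0.4, -0.4]
opening: 0.0851
```

>>> move_arm(steps=[[0,0.005,-0.01,-0.35,0,0,0],[0,0,0,-0.35,0,0,0],[0,0,0,-0.35,0,0,0],[0,0,0,-0.2,0,0,0],[0,0,0,-0.11,0,0,0],[0.3,0,0,0,0,0,0],[0.6,0,0,0,0,0,0],[0.8,0,0,0,0,0,0],[0.8,0,0,0,0,0,0],[0.8,0,0,0,0,0,0],[0.8,0,0,0,0,0,0]])

```text
time: 3.02
tool_pos: [0.4366, 0.2986, 0.0067]
tool_rot: [-3.141, -0.002, 0.219]
wrist_force: [-0.3, -0.1, 6.7]
opening: 0.0419
```

Run:
```python
from h import *
s=get_image("scene");t=get_image("top"); st=manip.get_state(); print(st["time"],st["tool_pos"],st["tool_rot"],st["wrist_force"],st["opening"])
a=cv2.resize(s[200:320,380:500],(480,480),interpolation=3);b=cv2.resize(t[260:380,140:260],(320,320),interpolation=3)
c=np.zeros((480,800,3),np.uint8);c[:,:480]=a;c[:320,480:]=b; cv2.imwrite("pics/g1.png",c[:,:,::-1])
```

```text
3.1167 [0.43654573 0.29857653 0.00669479] [-3.14057928e+00 -2.32598157e-03  2.18923662e-01] [-1.03327546  0.28194694  6.31662927] 0.04229460742539788
```

View pics/g1.png

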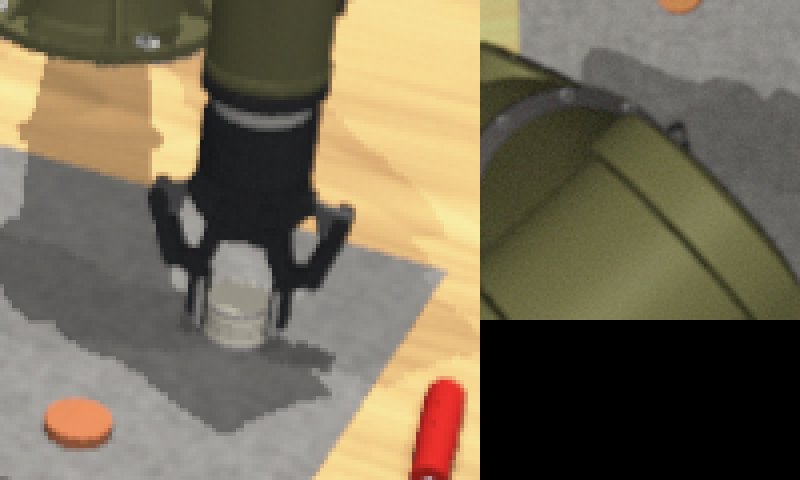

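Puck is gripped (opening 42 mm). I'll lift it and carry it over the pocket.

>>> move_arm(steps=[[0.8,0,0,0.2,0,0,0],[0.8,0,0,0.35,0,0,0],[0.8,0,0,0.35,0,0,0],[0.8,0.08,-0.38,0.1,0,0,0],[0.8,0.08,-0.38,0,0,0,0],[0.8,0.08,-0.38,0,0,0,0],[0.8,0.08,-0.38,0,0,0,0],[0.8,0.08,-0.38,0,0,0,0],[0.8,0.08,-0.38,0,0,0,0],[0.8,0.08,-0.38,0,0,0,0],[0.8,0.08,-0.38,0,0,0,0],[0.8,0.08,-0.3,0,0,0,0]])

```text
time: 4.12
tool_pos: [0.5077, -0.0399, 0.1058]
tool_rot: [3.14, -0.0, 0.217]
wrist_force: [-0.5, -0.3, -2.9]
opening: 0.0424
```

>>> move_arm(steps=[[0.8,0.03,-0.12,0,0,0,0],[0.8,0,0,0,0,0,0],[0.8,0,0,0,0,0,0]])

```text
time: 4.37
tool_pos: [0.5108, -0.0483, 0.1055]
tool_rot: [-3.141, -0.0, 0.217]
wrist_force: [-0.0, 1.1, -1.7]
opening: 0.0425
```

Run:
```python
from h import *
s=get_image("scene");t=get_image("top"); st=manip.get_state(); print(st["time"],st["tool_pos"],st["tool_rot"],st["wrist_force"],st["opening"])
cv2.imwrite("pics/s2full.png",s[:,:,::-1]);cv2.imwrite("pics/t2full.png",t[:,:,::-1])
a=cv2.resize(s[170:290,270:370],(500,600),interpolation=3)
cv2.imwrite("pics/g2.png",a[:,:,::-1])
```

```text
4.4667 [ 0.51063278 -0.04629962  0.10556993] [-3.14077752e+00 -3.97234963e-04  2.21003849e-01] [-0.12326552 -0.59949918 -1.01135784] 0.04209577731518562
```

View pics/g2.png

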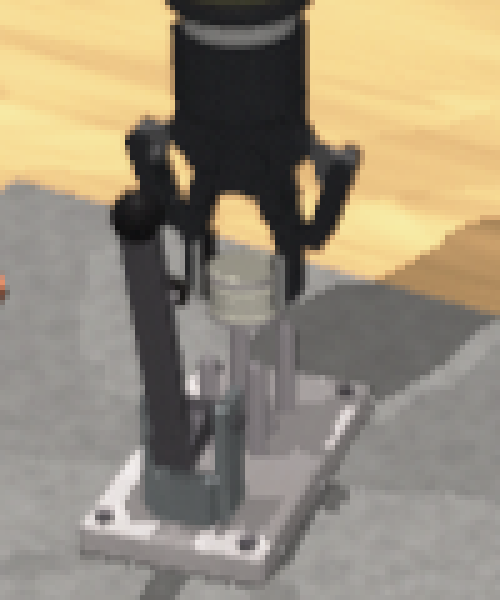

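Run:
```python
from h import *
print("axis proj",proj("scene",(.510,-.0477,.109)),proj("scene",(.5106,-.0463,.109)))
s=cv2.imread("pics/s2full.png")
for r in range(224,235): print(r,[tuple(int(v) for v in s[r,c]) for c in range(308,330)] if r in(227,229,231) else "")
s0=cv2.imread("pics/scene0.png")
for r in (279,281,283): print(r,[tuple(int(v) for v in s0[r,c]) for c in range(428,452)])
```

```text
axis proj [318.68276598 228.67381187] [318.97513736 228.87818277]
224 
225 
226 
227 [(84, 86, 86), (113, 116, 117), (68, 70, 71), (60, 63, 65), (116, 123, 128), (128, 136, 140), (131, 137, 141), (134, 140, 145), (136, 139, 144), (139, 144, 149), (139, 143, 149), (138, 143, 148), (137, 142, 147), (132, 137, 142), (128, 132, 137), (131, 138, 143), (105, 111, 114), (99, 101, 102), (105, 106, 107), (45, 45, 45), (33, 30, 30), (33, 31, 30)]
228 
229 [(132, 134, 136), (120, 122, 124), (96, 98, 100), (69, 73, 74), (105, 112, 114), (123, 133, 135), (129, 140, 143), (139, 151, 155), (148, 162, 166), (151, 165, 168), (149, 164, 166), (151, 166, 169), (152, 166, 169), (142, 155, 159), (138, 151, 154), (128, 139, 142), (91, 96, 98), (99, 102, 103), (107, 109, 110), (44, 43, 44), (43, 41, 42), (89, 89, 91)]
230 
231 [(152, 155, 158), (152, 155, 158), (148, 152, 155), (134, 137, 140), (118, 127, 131), (119, 129, 131), (127, 138, 142), (136, 147, 150), (140, 151, 154), (143, 155, 159), (142, 154, 158), (143, 154, 158), (144, 156, 159), (140, 153, 156), (139, 151, 154), (132, 142, 145), (102, 110, 
[... 638 characters left out ...]
 (128, 138, 141), (130, 140, 143), (133, 145, 149), (143, 156, 160), (144, 158, 163), (143, 157, 160), (143, 157, 161), (143, 157, 160), (137, 150, 153), (138, 151, 155), (138, 151, 155), (116, 125, 127), (107, 112, 114), (138, 142, 144), (137, 141, 144), (142, 144, 148), (142, 145, 148)]
283 [(140, 143, 146), (140, 142, 145), (132, 134, 137), (96, 98, 101), (114, 121, 125), (123, 134, 138), (122, 133, 136), (125, 135, 138), (126, 136, 139), (131, 142, 145), (134, 145, 149), (137, 149, 152), (135, 147, 150), (129, 139, 143), (135, 146, 150), (130, 140, 143), (136, 149, 152), (133, 144, 148), (123, 133, 136), (110, 114, 117), (134, 137, 139), (137, 140, 142), (144, 148, 149), (152, 156, 158)]
```

>>> move_arm(steps=[[0.8,0,0,-0.1,0,0,0],[0.8,0,0,-0.1,0,0,0],[0.8,0,0,-0.05,0,0,0],[0.8,0,0,-0.05,0,0,0],[0.8,0,0,-0.05,0,0,0],[0.8,0,0,0,0,0,0]])

```text
time: 4.97
tool_pos: [0.5103, -0.0478, 0.0691]
tool_rot: [-3.141, 0.002, 0.22]
wrist_force: [-0.8, -0.4, -2.3]
opening: 0.0425
```

>>> move_arm(steps=[[0.8,0,0,-0.07,0,0,0],[0.8,0,0,-0.07,0,0,0],[0.8,0,0,-0.05,0,0,0],[0.8,0,0,0,0,0,0]])

```text
time: 5.3
tool_pos: [0.5104, -0.048, 0.0501]
tool_rot: [-3.141, 0.001, 0.219]
wrist_force: [-0.3, -0.9, -1.3]
opening: 0.0421
```

>>> move_arm(steps=[[0.8,0,0,-0.02,0,0,0],[0.8,0,0,-0.02,0,0,0],[0.8,0,0,0,0,0,0]])

```text
time: 5.55
tool_pos: [0.5109, -0.048, 0.0471]
tool_rot: [-3.142, 0.0, 0.219]
wrist_force: [0.1, -0.5, -1.5]
opening: 0.0422
```

>>> move_arm(steps=[[0.8,0,0,-0.02,0,0,0],[0.8,0,0,-0.02,0,0,0],[0.8,0,0,0,0,0,0]])

```text
time: 5.8
tool_pos: [0.5109, -0.048, 0.043]
tool_rot: [-3.141, 0.0, 0.219]
wrist_force: [0.4, -0.2, -1.8]
opening: 0.0419
```

>>> move_arm(steps=[[0.8,0,0,-0.02,0,0,0],[0.8,0,0,-0.02,0,0,0],[0.8,0,0,0,0,0,0]])

```text
time: 6.05
tool_pos: [0.5108, -0.048, 0.0389]
tool_rot: [-3.141, 0.0, 0.219]
wrist_force: [-0.2, -0.8, -1.3]
opening: 0.0422
```

>>> move_arm(steps=[[0.8,0,0,-0.02,0,0,0],[0.8,0,0,0,0,0,0]])

```text
time: 6.22
tool_pos: [0.5108, -0.048, 0.037]
tool_rot: [-3.141, 0.0, 0.219]
wrist_force: [-1.6, -0.9, -1.4]
opening: 0.042
```

>>> move_arm(steps=[[0.8,0,0,-0.02,0,0,0],[0.8,0,0,0,0,0,0]])

```text
time: 6.38
tool_pos: [0.5108, -0.048, 0.035]
tool_rot: [-3.141, 0.0, 0.219]
wrist_force: [0.6, 0.9, -1.3]
opening: 0.0424
```

>>> move_arm(steps=[[0.8,0,0,-0.02,0,0,0],[0.8,0,0,0,0,0,0]])

```text
time: 6.55
tool_pos: [0.5108, -0.048, 0.033]
tool_rot: [-3.141, 0.0, 0.219]
wrist_force: [0.0, 0.1, -2.0]
opening: 0.0424
```

>>> move_arm(steps=[[0.8,0,0,-0.015,0,0,0],[0.8,0,0,0,0,0,0]])

```text
time: 6.72
tool_pos: [0.5109, -0.048, 0.0326]
tool_rot: [3.141, -0.0, 0.219]
wrist_force: [-2.6, -0.2, 9.5]
opening: 0.0418
```

>>> move_arm(steps=[[0.8,0,0,-0.01,0,0,0],[0.8,0,0,0,0,0,0]])

```text
time: 6.88
tool_pos: [0.5109, -0.048, 0.0326]
tool_rot: [3.14, -0.001, 0.219]
wrist_force: [-6.1, -1.5, 21.7]
opening: 0.0426
```

>>> move_arm(steps=[[0.8,0,0,0.02,0,0,0],[0.8,0,0,0,0,0,0],[0.3,0,0,0,0,0,0],[0,0,0,0,0,0,0],[0,0,0,0,0,0,0],[0,0,0,0,0,0,0],[0,0,0,0,0,0,0],[0,0,0,0,0,0,0]])

```text
time: 7.55
tool_pos: [0.5109, -0.048, 0.0327]
tool_rot: [-3.141, 0.0, 0.219]
wrist_force: [-0.7, -0.9, 0.1]
opening: 0.0854
```

>>> move_arm(steps=[[0,0,0,0.2,0,0,0],[0,0,0,0.4,0,0,0],[0,0,0,0.4,0,0,0],[0,0,0,0.1,0,0,0],[0,0.09,0.39,0,0,0,0],[0,0.09,0.39,0,0,0,0],[0,0.09,0.39,0,0,0,0],[0,0.1,0.39,0,0,0,0],[0,0.1,0.39,0,0,0,0],[0,0.1,0.39,0,0,0,0],[0,0.1,0.38,0,0,0,0],[0,0.1,0.26,0,0,0,0]])

```text
time: 8.55
tool_pos: [0.5872, 0.2548, 0.1426]
tool_rot: [-3.14, -0.0, 0.222]
wrist_force: [-0.2, -0.1, 0.4]
opening: 0.0857
```

Run:
```python
from h import *
s=get_image("scene");t=get_image("top"); st=manip.get_state(); print(st["time"],st["tool_pos"],st["tool_rot"],st["wrist_force"],st["opening"])
cv2.imwrite("pics/s3full.png",s[:,:,::-1]);cv2.imwrite("pics/t3full.png",t[:,:,::-1])
a=cv2.resize(s[195:285,280:350],None,fx=5.5,fy=5.5,interpolation=3);b=cv2.resize(t[215:315,300:380],None,fx=4.9,fy=4.9,interpolation=3)
c=np.zeros((500,790,3),np.uint8);c[:a.shape[0],:a.shape[1]]=a;c[:b.shape[0],390:390+b.shape[1]]=b; cv2.imwrite("pics/g3.png",c[:,:,::-1])
```

```text
8.65 [0.58744425 0.25687131 0.14234317] [-3.13725214e+00 -1.07802327e-03  2.25890534e-01] [ 0.65841676  0.30404225 -0.27290161] 0.08524897682656964
```

View pics/g3.png

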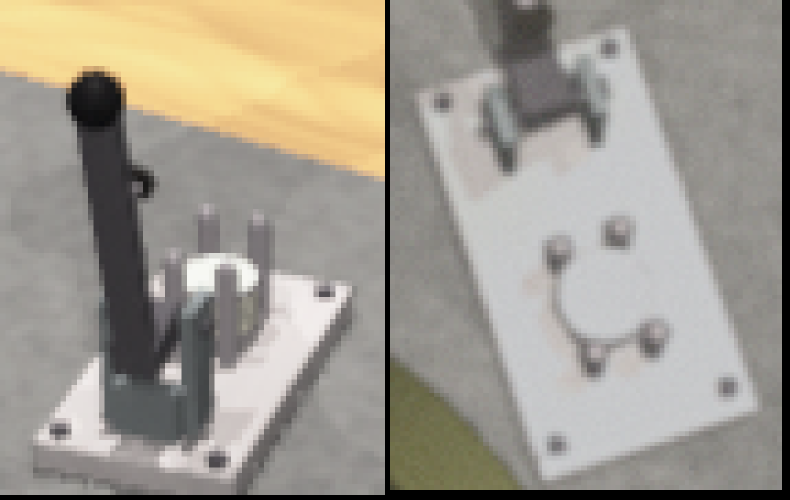

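The puck sits between the posts (its round top is at (605,300) in the crop). Next is the first disc, near (0.592, 0.254).

>>> move_arm(steps=[[0,0.04,0.03,-0.3,0,0,0],[0,0,0,-0.35,0,0,0],[0,0,0,-0.35,0,0,0],[0,0,0,-0.2,0,0,0],[0,0,0,0,0,0,0],[0,0,0,0,0,0,0]])

```text
time: 9.15
tool_pos: [0.5913, 0.2519, 0.0219]
tool_rot: [3.141, 0.003, 0.219]
wrist_force: [0.5, 1.2, 0.7]
opening: 0.0852
```

>>> move_arm(steps=[[0,0.005,0.015,-0.1,0,0,0],[0,0,0,-0.1,0,0,0],[0,0,0,0,0,0,0],[0.3,0,0,0,0,0,0],[0.6,0,0,0,0,0,0],[0.8,0,0,0,0,0,0],[0.8,0,0,0,0,0,0],[0.8,0,0,0,0,0,0],[0.8,0,0,0,0,0,0]])

```text
time: 9.9
tool_pos: [0.5928, 0.2546, 0.004]
tool_rot: [3.142, -0.001, 0.219]
wrist_force: [-0.7, -0.8, 6.8]
opening: 0.0406
```

>>> move_arm(steps=[[0.8,0,0,0.2,0,0,0],[0.8,0,0,0.4,0,0,0],[0.8,0,0,0.4,0,0,0],[0.8,0,0,0.2,0,0,0],[0.8,0,0,0,0,0,0]])

```text
time: 10.32
tool_pos: [0.5948, 0.2563, 0.1287]
tool_rot: [-3.139, -0.009, 0.219]
wrist_force: [1.4, 1.6, -1.3]
opening: 0.0401
```

Run:
```python
from h import *
s=get_image("scene"); st=manip.get_state(); print(st["time"],st["tool_pos"],st["tool_rot"],st["wrist_force"],st["opening"])
u=proj("scene",st["tool_pos"]).astype(int); print(u)
a=cv2.resize(s[u[1]-50:u[1]+40,u[0]-50:u[0]+50],None,fx=6,fy=6,interpolation=3)
cv2.imwrite("pics/g4.png",a[:,:,::-1])
```

```text
10.3667 [0.59376426 0.25531826 0.12587274] [-3.14045704 -0.00549023  0.21882215] [-0.92739726 -0.5402616  -1.33326924] 0.040633250166700774
[402 266]
```

View pics/g4.png

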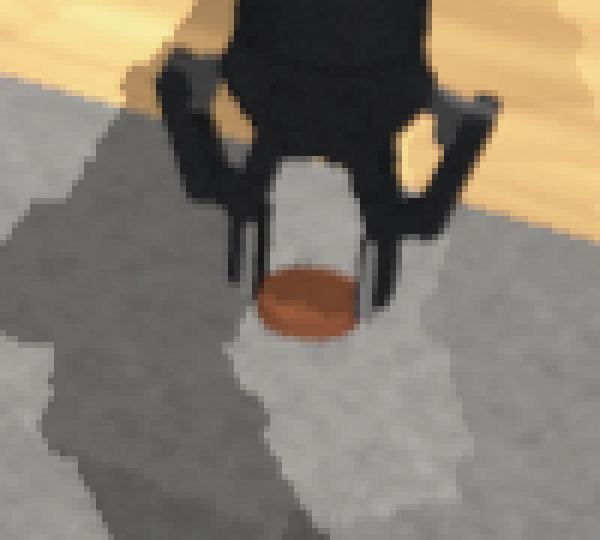

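>>> move_arm(steps=[[0.8,-0.1,-0.37,0,0,0,0],[0.8,-0.1,-0.37,0,0,0,0],[0.8,-0.1,-0.37,0,0,0,0],[0.8,-0.1,-0.37,0,0,0,0],[0.8,-0.1,-0.37,0,0,0,0],[0.8,-0.1,-0.37,0,0,0,0],[0.8,-0.1,-0.37,0,0,0,0],[0.8,-0.07,-0.25,0,0,0,0],[0.8,-0.03,-0.13,0,0,0,0],[0.8,-0.012,-0.05,-0.1,0,0,0],[0.8,0,0,0,0,0,0],[0.8,0,0,0,0,0,0]])

```text
time: 11.37
tool_pos: [0.5106, -0.0465, 0.1115]
tool_rot: [-3.14, 0.002, 0.22]
wrist_force: [-0.1, 0.5, -0.9]
opening: 0.0403
```

Run:
```python
from h import *
s=get_image("scene"); st=manip.get_state(); print(st["time"],st["tool_pos"],st["tool_rot"],st["wrist_force"],st["opening"])
b,m=blobs(s,(0,100,50),(20,255,255),20,(290,190,350,260)); print(b)
tp=st["tool_pos"]; print(proj("scene",tp),proj("scene",(tp[0],tp[1],tp[2]+.001)),proj("scene",(.511,-.048,tp[2]+.001)))
a=cv2.resize(s[180:270,270:370],None,fx=6,fy=6,interpolation=3)
cv2.imwrite("pics/g5.png",a[:,:,::-1])
```

```text
11.4167 [ 0.51104525 -0.04581862  0.11196428] [-3.14001777e+00  9.40973146e-04  2.21005112e-01] [ 0.13701821  0.3373637  -1.50178765] 0.04017982076309535
[(array([293.93478261, 192.7173913 ]), array([290, 190,  13,   7,  46], dtype=int32)), (array([341.81210191, 204.59235669]), array([331, 190,  19,  37, 314], dtype=int32)), (array([306.2       , 202.03333333]), array([304, 197,   5,  12,  30], dtype=int32)), (array([331.37777778, 205.55555556]), array([329, 200,   6,  13,  45], dtype=int32)), (array([293.57894737, 206.73684211]), array([290, 203,   9,   8,  38], dtype=int32)), (array([318.02702703, 212.7027027 ]), array([313, 207,  12,  13,  74], dtype=int32)), (array([318.2815534 , 228.01941748]), array([312, 224,  13,   9, 103], dtype=int32))]
[319.01289853 228.08386733] [319.00679347 227.78033035] [318.38349041 227.58834038]
```

View pics/g5.png

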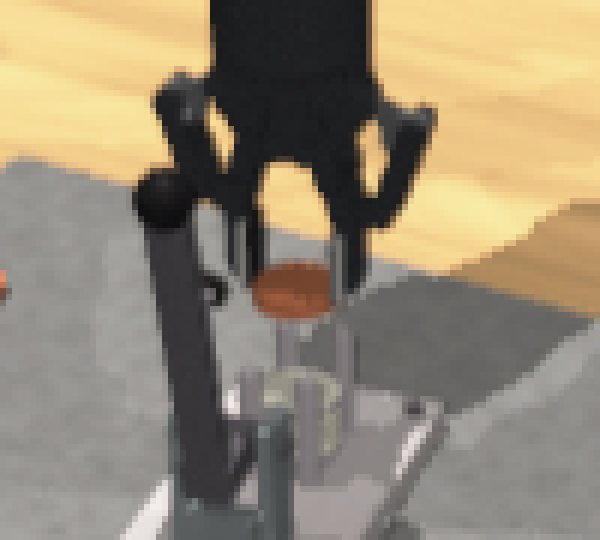

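>>> move_arm(steps=[[0.8,0,-0.006,-0.15,0,0,0],[0.8,0,0,-0.07,0,0,0],[0.8,0,0,-0.05,0,0,0],[0.8,0,0,-0.05,0,0,0],[0.8,0,0,-0.05,0,0,0],[0.8,0,0,0,0,0,0]])

```text
time: 11.92
tool_pos: [0.5105, -0.0479, 0.0749]
tool_rot: [-3.141, 0.002, 0.22]
wrist_force: [-1.7, -0.1, -0.8]
opening: 0.0405
```

>>> move_arm(steps=[[0.8,0,0,-0.03,0,0,0],[0.8,0,0,-0.03,0,0,0],[0.8,0,0,-0.02,0,0,0],[0.8,0,0,0,0,0,0]])

```text
time: 12.25
tool_pos: [0.511, -0.0485, 0.0675]
tool_rot: [3.141, 0.001, 0.219]
wrist_force: [-1.4, -2.3, -1.4]
opening: 0.0403
```

Disc is between the posts. Descending slowly until it touches the puck.

>>> move_arm(steps=[[0.8,0,0,-0.02,0,0,0],[0.8,0,0,-0.02,0,0,0],[0.8,0,0,0,0,0,0]])

```text
time: 12.5
tool_pos: [0.5109, -0.0485, 0.0635]
tool_rot: [3.141, 0.001, 0.219]
wrist_force: [-2.3, -3.1, -0.1]
opening: 0.0404
```

>>> move_arm(steps=[[0.8,0,0,-0.02,0,0,0],[0.8,0,0,-0.01,0,0,0],[0.8,0,0,0,0,0,0]])

```text
time: 12.75
tool_pos: [0.5109, -0.0484, 0.0606]
tool_rot: [3.141, 0.001, 0.219]
wrist_force: [-2.8, -3.7, 0.2]
opening: 0.0402
```

>>> move_arm(steps=[[0.8,0,0.005,-0.01,0,0,0],[0.8,0,0,0,0,0,0]])

```text
time: 12.92
tool_pos: [0.511, -0.0483, 0.06]
tool_rot: [3.141, 0.0, 0.219]
wrist_force: [-4.2, -5.7, 3.7]
opening: 0.04
```

>>> move_arm(steps=[[0.8,0,0,-0.01,0,0,0],[0.8,0,0,0,0,0,0]])

```text
time: 13.08
tool_pos: [0.5111, -0.0483, 0.0598]
tool_rot: [3.14, 0.0, 0.219]
wrist_force: [-6.0, -5.6, 13.8]
opening: 0.0404
```

>>> move_arm(steps=[[0.8,0,0,0.015,0,0,0],[0.8,0,0,0,0,0,0],[0.3,0,0,0,0,0,0],[0,0,0,0,0,0,0],[0,0,0,0,0,0,0],[0,0,0,0,0,0,0],[0,0,0,0,0,0,0],[0,0,0,0,0,0,0],[0,0,0,0.2,0,0,0],[0,0,0,0.3,0,0,0],[0,0,0,0.3,0,0,0],[0,0,0,0,0,0,0]])

```text
time: 14.08
tool_pos: [0.5141, -0.047, 0.1451]
tool_rot: [3.14, -0.008, 0.219]
wrist_force: [1.3, 0.5, -0.3]
opening: 0.0856
```

>>> move_arm(steps=[[0,-0.09,-0.37,0,0,0,0],[0,-0.1,-0.37,0,0,0,0],[0,-0.1,-0.37,0,0,0,0],[0,-0.1,-0.37,0,0,0,0],[0,-0.1,-0.37,0,0,0,0],[0,-0.1,-0.37,0,0,0,0],[0,-0.08,-0.27,-0.2,0,0,0],[0,-0.05,-0.16,-0.3,0,0,0],[0,0,0,-0.3,0,0,0],[0,0,0,-0.3,0,0,0],[0,0,0,0,0,0,0],[0,0,0,0,0,0,0]])

```text
time: 15.08
tool_pos: [0.4385, -0.3118, 0.0293]
tool_rot: [-3.139, 0.002, 0.22]
wrist_force: [0.2, 0.3, 0.5]
opening: 0.0855
```

Run:
```python
from h import *
s=get_image("scene");t=get_image("top"); st=manip.get_state(); print(st["time"],st["tool_pos"],st["tool_rot"],st["wrist_force"],st["opening"])
a=cv2.resize(s[195:285,280:350],None,fx=5.5,fy=5.5,interpolation=3);b=cv2.resize(t[215:315,300:380],None,fx=4.9,fy=4.9,interpolation=3)
c=np.zeros((500,790,3),np.uint8);c[:a.shape[0],:a.shape[1]]=a;c[:b.shape[0],390:390+b.shape[1]]=b; cv2.imwrite("pics/g6.png",c[:,:,::-1])
b,m=blobs(t,(3,100,80),(18,255,255),60,(310,235,375,315)); print([(c,q,ray("top",c,.066)) for c,q in b])
cv2.imwrite("pics/g6s.png",cv2.resize(s[190:260,210:310],None,fx=6,fy=6,interpolation=3)[:,:,::-1])
```

```text
15.1833 [ 0.440274   -0.31255366  0.03160056] [ 3.14063489e+00 -1.35300855e-03  2.19847173e-01] [0.1886193  0.45222336 0.88382498] 0.08505487871865604
[(array([343.15444015, 274.01930502]), array([335, 265,  18,  19, 259], dtype=int32), array([ 0.50915477, -0.04604383,  0.066     ]))]
```

View pics/g6.png

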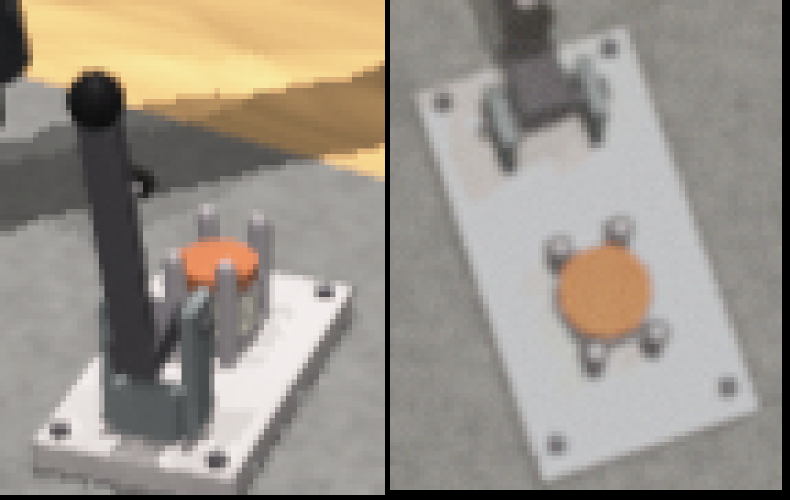

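View pics/g6s.png

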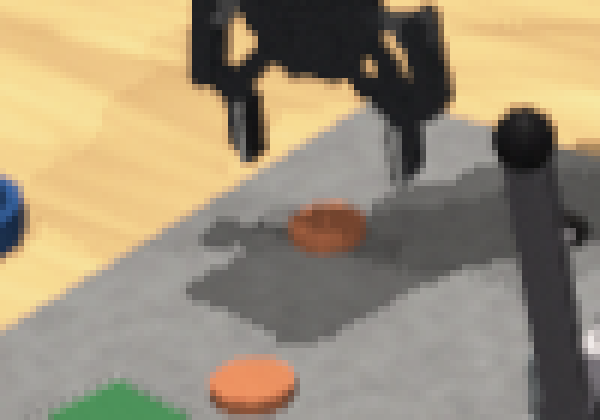

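Disc 1 lies flat between the posts, and the open gripper is above the next disc at (325,228) in the crop. Grasping it.

>>> move_arm(steps=[[0,0,-0.005,-0.1,0,0,0],[0,0,0,-0.1,0,0,0],[0,0,0,-0.08,0,0,0],[0,0,0,0,0,0,0],[0.3,0,0,0,0,0,0],[0.6,0,0,0,0,0,0],[0.8,0,0,0,0,0,0],[0.8,0,0,0,0,0,0],[0.8,0,0,0,0,0,0],[0.8,0,0,0,0,0,0]])

```text
time: 16.02
tool_pos: [0.4395, -0.3134, 0.0032]
tool_rot: [3.141, -0.001, 0.219]
wrist_force: [-1.0, 0.2, 7.6]
opening: 0.0405
```

>>> move_arm(steps=[[0.8,0,0,0.2,0,0,0],[0.8,0,0,0.4,0,0,0],[0.8,0,0,0.4,0,0,0],[0.8,0,0,0.2,0,0,0],[0.8,0,0,0,0,0,0],[0.8,0,0,0,0,0,0]])

```text
time: 16.52
tool_pos: [0.4396, -0.3136, 0.1235]
tool_rot: [3.139, -0.002, 0.219]
wrist_force: [-0.8, -0.2, -2.0]
opening: 0.0407
```

>>> move_arm(steps=[[0.8,0.1,0.37,0,0,0,0],[0.8,0.1,0.37,0,0,0,0],[0.8,0.1,0.37,0,0,0,0],[0.8,0.1,0.37,0,0,0,0],[0.8,0.1,0.37,0,0,0,0],[0.8,0.1,0.37,0,0,0,0],[0.8,0.07,0.25,0,0,0,0],[0.8,0.03,0.13,0,0,0,0],[0.8,0.014,0.055,0,0,0,0],[0.8,0,0,-0.1,0,0,0],[0.8,0,0,0,0,0,0],[0.8,0,0,0,0,0,0]])

```text
time: 17.52
tool_pos: [0.5093, -0.0495, 0.1108]
tool_rot: [-3.142, 0.003, 0.217]
wrist_force: [-0.3, -1.1, -1.3]
opening: 0.0405
```

Run:
```python
from h import *
s=get_image("scene"); st=manip.get_state(); print(st["time"],st["tool_pos"],st["tool_rot"],st["wrist_force"],st["opening"])
b,m=blobs(s,(0,100,50),(20,255,255),60,(300,220,340,236)); print(b)
tp=st["tool_pos"]; print(proj("scene",(tp[0],tp[1],tp[2]+.001)))
a=cv2.resize(s[180:270,270:370],None,fx=6,fy=6,interpolation=3)
cv2.imwrite("pics/g7.png",a[:,:,::-1])
```

```text
17.5667 [ 0.50965613 -0.04944133  0.11132868] [3.14150217e+00 2.26709095e-03 2.16683209e-01] [ 0.26991833 -0.18714161 -0.3891611 ] 0.040648515050275155
[(array([317.67676768, 227.38383838]), array([311, 223,  14,  10,  99], dtype=int32))]
[318.2231102  227.46905611]
```

View pics/g7.png

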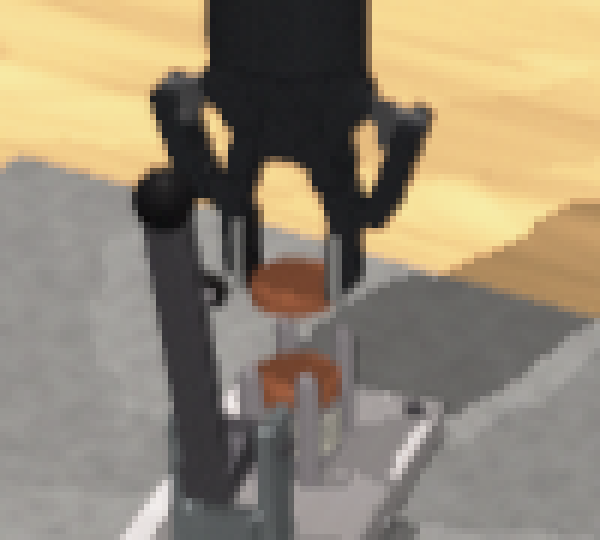

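>>> move_arm(steps=[[0.8,0,0.005,-0.15,0,0,0],[0.8,0,0,-0.07,0,0,0],[0.8,0,0,-0.05,0,0,0],[0.8,0,0,-0.04,0,0,0],[0.8,0,0,-0.03,0,0,0],[0.8,0,0,-0.03,0,0,0],[0.8,0,0,0,0,0,0]])

```text
time: 18.15
tool_pos: [0.5105, -0.0472, 0.0749]
tool_rot: [-3.141, 0.0, 0.219]
wrist_force: [-0.5, 0.3, -1.2]
opening: 0.0404
```

>>> move_arm(steps=[[0.8,0,0,-0.02,0,0,0],[0.8,0,0,-0.02,0,0,0],[0.8,0,0,0,0,0,0]])

```text
time: 18.4
tool_pos: [0.5105, -0.0471, 0.0711]
tool_rot: [-3.142, 0.0, 0.219]
wrist_force: [-0.2, 0.3, -1.2]
opening: 0.0406
```

>>> move_arm(steps=[[0.8,0,0,-0.01,0,0,0],[0.8,0,0,0,0,0,0]])

```text
time: 18.57
tool_pos: [0.5106, -0.0471, 0.0702]
tool_rot: [3.142, 0.0, 0.219]
wrist_force: [-0.0, -0.1, -0.8]
opening: 0.0405
```

>>> move_arm(steps=[[0.8,0,0,-0.01,0,0,0],[0.8,0,0,0,0,0,0]])

```text
time: 18.73
tool_pos: [0.5106, -0.0472, 0.0693]
tool_rot: [3.142, -0.0, 0.219]
wrist_force: [-0.2, -1.4, -1.4]
opening: 0.0403
```

>>> move_arm(steps=[[0.8,0,0,-0.01,0,0,0],[0.8,0,0,0,0,0,0]])

```text
time: 18.9
tool_pos: [0.5107, -0.0472, 0.0691]
tool_rot: [3.141, -0.0, 0.219]
wrist_force: [-2.9, -0.9, 9.9]
opening: 0.0405
```

>>> move_arm(steps=[[0.8,0,0,0.015,0,0,0],[0.8,0,0,0,0,0,0],[0.3,0,0,0,0,0,0],[0,0,0,0,0,0,0],[0,0,0,0,0,0,0],[0,0,0,0,0,0,0],[0,0,0,0,0,0,0],[0,0,0,0,0,0,0],[0,0,0,0.2,0,0,0],[0,0,0,0.4,0,0,0],[0,0,0,0.4,0,0,0],[0,0,0,0.4,0,0,0]])

```text
time: 19.9
tool_pos: [0.51, -0.0468, 0.2112]
tool_rot: [-3.141, 0.001, 0.22]
wrist_force: [1.7, -0.6, 0.3]
opening: 0.0855
```

>>> move_arm(steps=[[0,-0.2,-0.1,0.35,0,0,0],[0,-0.3,-0.2,0.3,0,0,0],[0,-0.3,-0.2,0.2,0,0,0],[0,-0.2,-0.1,0,0,0,0],[0,0,0,0,0,0,0],[0,0,0,0,0,0,0]])

```text
time: 20.4
tool_pos: [0.4133, -0.1056, 0.2919]
tool_rot: [3.14, -0.001, 0.217]
wrist_force: [0.5, 1.2, -0.9]
opening: 0.0854
```

Run:
```python
from h import *
s=get_image("scene");t=get_image("top"); st=manip.get_state(); print(st["time"],st["tool_pos"],st["tool_rot"],st["wrist_force"],st["opening"])
cv2.imwrite("pics/s8.png",s[:,:,::-1]);cv2.imwrite("pics/t8.png",t[:,:,::-1])
a=cv2.resize(s[195:285,280:350],None,fx=5.5,fy=5.5,interpolation=3);b=cv2.resize(t[170:290,290:380],None,fx=4.1,fy=4.1,interpolation=3)
c=np.zeros((500,790,3),np.uint8);c[:a.shape[0],:a.shape[1]]=a;c[:b.shape[0],390:390+b.shape[1]]=b; cv2.imwrite("pics/g8.png",c[:,:,::-1])
# knob blob scene
g=cv2.cvtColor(s,cv2.COLOR_RGB2GRAY); 
kx=proj("scene",(.51,-.0477,.24)); 
for nm,im,roi in(("scene",s,(288,200,306,220)),("top",cv2.imread("pics/top0.png")[:,:,::-1].copy(),(312,180,334,196))):
    b,m=blobs(im,(0,0,0),(180,255,45 if nm=="scene" else 75),40,roi); print(nm,b)
y=.219
for th in(1.6,1.65,1.7,1.75,1.8):
    x=.09-.165*np.cos(th)+.027*np.sin(th); z=.08+.165*np.sin(th)+.027*np.cos(th)
    p=(.5107+x*np.cos(y),-.0477+x*np.sin(y),z); print(th,p,proj("scene",p),proj("top",p))
```

```text
20.5 [ 0.41441981 -0.10447435  0.29133583] [-3.14137263e+00 -4.52287030e-04  2.19379346e-01] [0.91692583 0.37407159 0.00295484] 0.08547518230589578
scene [(array([296.89041096, 213.61643836]), array([292, 209,  10,  10,  73], dtype=int32))]
top [(array([321.91428571, 189.97142857]), array([316, 184,  12,  12, 105], dtype=int32))]
1.6 (np.float64(0.6295970856569255), np.float64(-0.02123711722694017), np.float64(0.24414125739971354)) [301.08702655 204.19867148] [326.99964062 201.49511921]
1.65 (np.float64(0.6375659865682832), np.float64(-0.019463481738044502), np.float64(0.24234646569711485)) [299.91281972 206.15567325] [325.73364918 197.99883706]
1.7 (np.float64(0.6454373687501301), np.float64(-0.017711550958671093), np.float64(0.24014589237867817)) [298.74933686 208.25595842] [324.49295192 194.63247561]
1.75 (np.float64(0.653191557846348), np.float64(-0.015985703803380456), np.float64(0.2375450377316633)) [297.60042598 210.49459449] [323.28167072 191.40654687]
1.8 (np.float64(0.6608091724224999), np.float64(-0.014290253991257003), np.float64(0.23455040253818887)) [296.4699633  212.86598471] [322.10370706 188.33069912]
```

View pics/g8.png

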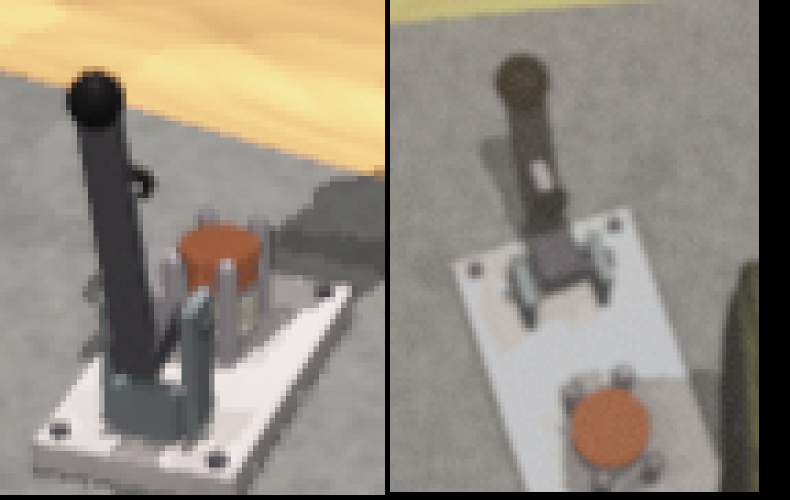

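Both discs are on the stack, flat. The knob is at about (296.9,213.6) in the scene view and (321.9,190) in the top view, so the lever is at about 1.79 rad and the knob near (0.660, -0.0145, 0.235).

>>> move_arm(steps=[[0,0.2,0.07,0,0,0,0],[0,0.37,0.14,0,0,0,0],[0,0.37,0.14,0,0,0,0],[0,0.37,0.14,0,0,0,0],[0,0.37,0.14,0,0,0,0],[0,0.37,0.14,0,0,0,0],[0,0.26,0.09,0,0,0,0],[0,0.15,0.04,0,0,0,0],[0,0,0,0,0,0,0],[0,0,0,0,0,0,0]])

```text
time: 21.33
tool_pos: [0.6605, -0.013, 0.2893]
tool_rot: [-3.139, 0.002, 0.222]
wrist_force: [-0.8, -0.4, -0.1]
opening: 0.0856
```

>>> move_arm(steps=[[0,0,-0.01,-0.2,0,0,0],[0,0,0,-0.25,0,0,0],[0,0,0,-0.2,0,0,0],[0,0,0,-0.1,0,0,0],[0,0,0,0,0,0,0],[0,0,0,0,0,0,0]])

```text
time: 21.83
tool_pos: [0.6597, -0.016, 0.2169]
tool_rot: [-3.141, 0.0, 0.219]
wrist_force: [0.6, 0.3, -0.3]
opening: 0.0853
```

Run:
```python
from h import *
s=get_image("scene"); st=manip.get_state(); print(st["time"],st["tool_pos"],st["tool_rot"],st["wrist_force"],st["opening"])
a=cv2.resize(s[165:285,255:365],None,fx=5,fy=5,interpolation=3)
cv2.imwrite("pics/g9.png",a[:,:,::-1])
```

```text
21.8833 [ 0.66028084 -0.01585497  0.21770469] [ 3.14140634e+00 -1.46738421e-03  2.18842148e-01] [ 0.9020315  -0.66474409  0.52775377] 0.08555458340179516
```

View pics/g9.png

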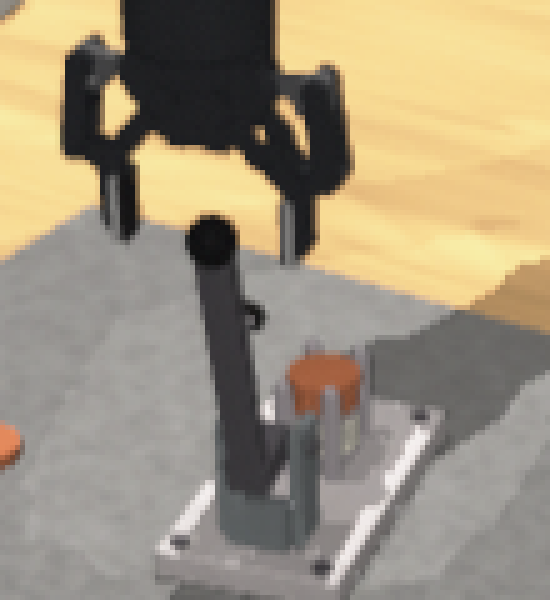

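>>> move_arm(steps=[[0,0,0.01,-0.03,0,0,0],[0.3,0,0,0,0,0,0],[0.6,0,0,0,0,0,0],[0.9,0,0,0,0,0,0],[0.9,0,0,0,0,0,0],[0.9,0,0,0,0,0,0],[0.9,0,0,0,0,0,0],[0.9,0,0,0,0,0,0]])

```text
time: 22.55
tool_pos: [0.66, -0.0145, 0.2139]
tool_rot: [-3.141, -0.001, 0.219]
wrist_force: [-1.7, 1.6, 3.4]
opening: 0.025
```

Run:
```python
from h import *
s=get_image("scene"); st=manip.get_state(); print(st["time"],st["tool_pos"],st["tool_rot"],st["wrist_force"],st["opening"])
a=cv2.resize(s[165:285,255:365],None,fx=5,fy=5,interpolation=3)
cv2.imwrite("pics/g10.png",a[:,:,::-1])
y=.219
def k(th):
    x=.09-.165*np.cos(th)+.027*np.sin(th); return np.array([.5107+x*np.cos(y),-.0477+x*np.sin(y),.08+.165*np.sin(th)+.027*np.cos(th)])
ths=np.linspace(1.79,.05,27); P=np.array([k(t) for t in ths])
print(P[0]); print(np.round(np.diff(P,axis=0)*10,3).tolist()); print(P[-1])
```

```text
22.6 [ 0.65996511 -0.01452226  0.21393307] [-3.14130229e+00 -5.24607286e-04  2.19229208e-01] [-1.03274771  1.99477663  4.50538087] 0.02551259018692251
[ 0.65929749 -0.01462671  0.23518049]
[[-0.103, -0.023, 0.038], [-0.105, -0.023, 0.031], [-0.107, -0.024, 0.024], [-0.108, -0.024, 0.016], [-0.109, -0.024, 0.009], [-0.109, -0.024, 0.001], [-0.109, -0.024, -0.006], [-0.108, -0.024, -0.013], [-0.107, -0.024, -0.021], [-0.106, -0.024, -0.028], [-0.104, -0.023, -0.035], [-0.101, -0.022, -0.042], [-0.098, -0.022, -0.049], [-0.095, -0.021, -0.056], [-0.091, -0.02, -0.062], [-0.087, -0.019, -0.068], [-0.082, -0.018, -0.074], [-0.077, -0.017, -0.079], [-0.072, -0.016, -0.085], [-0.066, -0.015, -0.089], [-0.06, -0.013, -0.094], [-0.054, -0.012, -0.097], [-0.047, -0.01, -0.101], [-0.04, -0.009, -0.104], [-0.034, -0.007, -0.106], [-0.027, -0.006, -0.109]]
[ 0.43900985 -0.06365605  0.11521282]
```

View pics/g10.png

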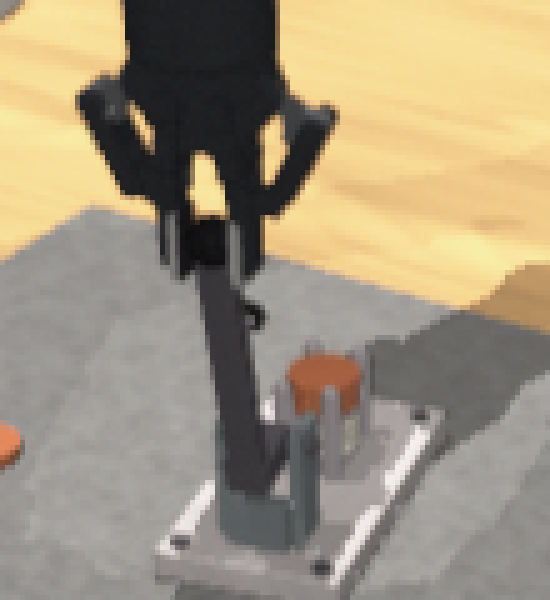

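The ball is gripped between the pads. Now I'll swing it along the arc.

>>> move_arm(steps=[[0.9,-0.1,-0.023,0.036,0,0,0],[0.9,-0.105,-0.023,0.031,0,0,0],[0.9,-0.107,-0.024,0.024,0,0,0],[0.9,-0.108,-0.024,0.016,0,0,0],[0.9,-0.109,-0.024,0.009,0,0,0],[0.9,-0.109,-0.024,0.001,0,0,0]])

```text
time: 23.1
tool_pos: [0.5972, -0.0289, 0.2263]
tool_rot: [3.141, -0.004, 0.219]
wrist_force: [2.3, -0.0, 3.1]
opening: 0.0251
```

>>> move_arm(steps=[[0.9,-0.109,-0.024,-0.006,0,0,0],[0.9,-0.108,-0.024,-0.013,0,0,0],[0.9,-0.107,-0.024,-0.021,0,0,0],[0.9,-0.106,-0.024,-0.028,0,0,0],[0.9,-0.104,-0.023,-0.035,0,0,0],[0.9,-0.101,-0.022,-0.042,0,0,0],[0.9,-0.098,-0.022,-0.049,0,0,0],[0.9,0,0,0,0,0,0]])

```text
time: 23.77
tool_pos: [0.5211, -0.0464, 0.2054]
tool_rot: [3.141, 0.001, 0.218]
wrist_force: [-1.7, -0.6, 4.0]
opening: 0.0255
```

>>> move_arm(steps=[[0.9,-0.095,-0.021,-0.056,0,0,0],[0.9,-0.091,-0.02,-0.062,0,0,0],[0.9,-0.087,-0.019,-0.068,0,0,0],[0.9,-0.082,-0.018,-0.074,0,0,0],[0.9,-0.077,-0.017,-0.079,0,0,0],[0.9,-0.072,-0.016,-0.085,0,0,0],[0.9,-0.066,-0.015,-0.089,0,0,0],[0.9,-0.06,-0.013,-0.094,0,0,0],[0.9,-0.054,-0.012,-0.097,0,0,0],[0.9,0,0,0,0,0,0]])

```text
time: 24.6
tool_pos: [0.4552, -0.0614, 0.1344]
tool_rot: [3.141, -0.001, 0.219]
wrist_force: [3.2, -3.6, -0.5]
opening: 0.0253
```

>>> move_arm(steps=[[0.9,-0.047,-0.01,-0.101,0,0,0],[0.9,-0.04,-0.009,-0.104,0,0,0],[0.9,-0.034,-0.007,-0.1,0,0,0],[0.9,-0.015,-0.003,-0.05,0,0,0],[0.9,0,0,0,0,0,0]])

```text
time: 25.02
tool_pos: [0.4419, -0.0645, 0.0992]
tool_rot: [3.141, -0.001, 0.218]
wrist_force: [3.1, -4.6, 0.5]
opening: 0.0249
```

Run:
```python
from h import *
s=get_image("scene"); st=manip.get_state(); print(st["time"],st["tool_pos"],st["tool_rot"],st["wrist_force"],st["opening"])
a=cv2.resize(s[165:285,255:365],None,fx=5,fy=5,interpolation=3)
cv2.imwrite("pics/g11.png",a[:,:,::-1])
```

```text
25.0667 [ 0.44204159 -0.06448026  0.09958539] [ 3.14050632e+00 -9.23636090e-04  2.18169879e-01] [ 1.80433569 -3.91881655  0.36925746] 0.024972111781307108
```

View pics/g11.png

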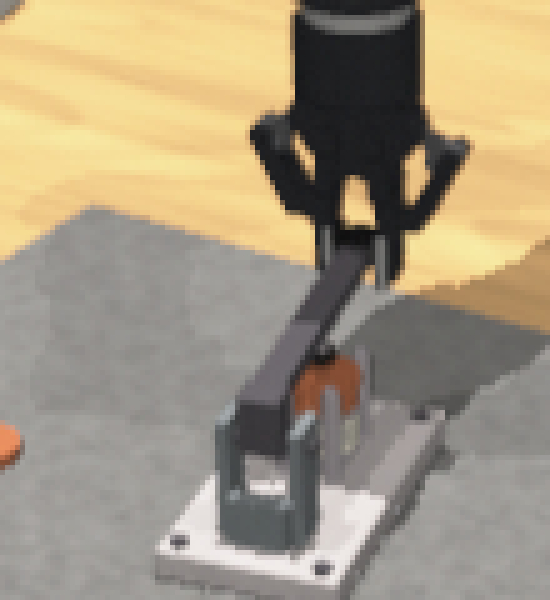

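>>> move_arm(steps=[[0.9,-0.01,0,-0.03,0,0,0],[0.9,-0.005,0,-0.02,0,0,0],[0.9,0,0,0,0,0,0]])

```text
time: 25.32
tool_pos: [0.4407, -0.0648, 0.0948]
tool_rot: [3.14, -0.001, 0.218]
wrist_force: [3.3, -4.6, 0.2]
opening: 0.0251
```

>>> move_arm(steps=[[0.9,-0.003,0,-0.015,0,0,0],[0.9,0,0,-0.01,0,0,0],[0.9,0,0,0,0,0,0]])

```text
time: 25.57
tool_pos: [0.4402, -0.0648, 0.0924]
tool_rot: [3.14, -0.001, 0.218]
wrist_force: [2.2, -6.7, 1.0]
opening: 0.0251
```

>>> move_arm(steps=[[0.9,0,0,-0.01,0,0,0],[0.9,0,0,0,0,0,0]])

```text
time: 25.73
tool_pos: [0.4399, -0.0649, 0.0914]
tool_rot: [3.14, -0.0, 0.218]
wrist_force: [1.1, -6.5, 1.1]
opening: 0.0252
```

>>> move_arm(steps=[[0.9,0,-0.008,-0.01,0,0,0],[0.9,0,0,0,0,0,0]])

```text
time: 25.9
tool_pos: [0.4397, -0.065, 0.0903]
tool_rot: [3.141, -0.001, 0.218]
wrist_force: [1.4, -5.3, -0.0]
opening: 0.0249
```

>>> move_arm(steps=[[0.9,0,0,-0.01,0,0,0],[0.9,0,0,0,0,0,0]])

```text
time: 26.07
tool_pos: [0.4396, -0.065, 0.0895]
tool_rot: [3.14, -0.001, 0.218]
wrist_force: [0.4, -6.4, 4.9]
opening: 0.025
```

>>> move_arm(steps=[[0.9,0,0,-0.01,0,0,0],[0.9,0,0,0,0,0,0]])

```text
time: 26.23
tool_pos: [0.4396, -0.065, 0.0891]
tool_rot: [3.14, -0.001, 0.219]
wrist_force: [-2.4, -4.7, 13.8]
opening: 0.0249
```

>>> move_arm(steps=[[0.9,0,0,0,0,0,0],[0.9,0,0,0,0,0,0],[0.9,0,0,0,0,0,0]])

```text
time: 26.48
tool_pos: [0.4396, -0.065, 0.0891]
tool_rot: [3.14, -0.001, 0.218]
wrist_force: [-1.7, -5.4, 12.7]
opening: 0.0251
```

Run:
```python
from h import *
s=get_image("scene"); t=get_image("top"); st=manip.get_state(); print(st["time"],st["tool_pos"],st["tool_rot"],st["wrist_force"],st["opening"],st["torque"])
cv2.imwrite("pics/s12.png",s[:,:,::-1])
a=cv2.resize(s[195:275,285:355],None,fx=7,fy=7,interpolation=3)
cv2.imwrite("pics/g12.png",a[:,:,::-1])
y=.219
def W(x,yy,z): return (.5107+x*np.cos(y)-yy*np.sin(y),-.0477+x*np.sin(y)+yy*np.cos(y),z)
def L(lx,ly,lz,th): return W(.09+lx*np.cos(th)+lz*np.sin(th),ly,.08-lx*np.sin(th)+lz*np.cos(th))
for th in(0,.02,.04,.06): print(th,"foot",(proj("scene",L(-.09,0,-.0075,th))-[285,195])*7,"knob",(proj("scene",L(-.165,0,.027,th))-[285,195])*7)
for z in(.066,.076): print("disc top",z,(proj("scene",W(0,0,z))-[285,195])*7)
```

```text
26.5833 [ 0.43960142 -0.06504724  0.08915456] [ 3.13969922e+00 -7.48796744e-04  2.18539457e-01] [-3.02173087 -4.96842999 12.85533789] 0.024912605034205195 [-1.15803434  0.10324218  0.10275382]
0 foot [236.43777299 312.77859316] knob [295.59044401 161.45563305]
0.02 foot [236.47057242 308.90579698] knob [295.07222362 155.24494204]
0.04 foot [236.47332648 305.06452219] knob [294.50155432 149.10853545]
0.06 foot [236.44598355 301.25612897] knob [293.87838941 143.04863558]
disc top 0.066 [236.71455913 326.18021073]
disc top 0.076 [236.28822743 305.53779531]
```

View pics/g12.png

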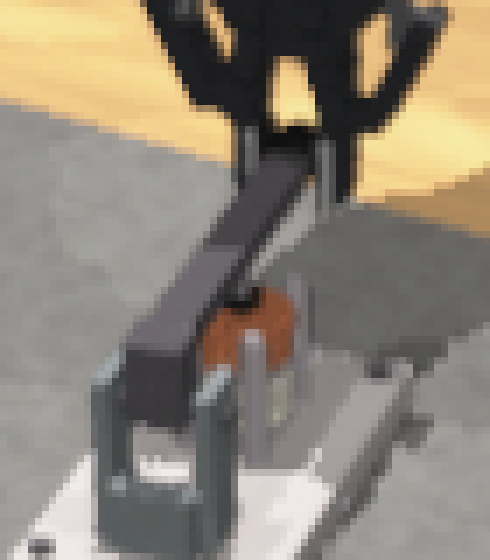

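The foot's underside, at about (240,308) in the crop, rests on the top disc. The push is steady at about 12.8 N and the pose is constant. Handing in.

Run:
```python
from cell import manip
print(manip.finish_job()); st=manip.get_state(); print(st["time"],st["tool_pos"],st["wrist_force"])
```

```text
the job is handed in; nothing more can be done
None
the job is handed in; nothing more can be done
```

I stood the puck on the seat, laid two copper discs flat on it, swung the lever down by its knob, and handed the job in at about 26.6 s while still pressing. The hand-in gave no verdict.

- **Why two discs:** touch-down with the puck put the seat at about 26 mm above the bench. The top of the first disc measured about 66 mm, below the foot's 72.5 mm at the stop. The second disc brings the stack to about 76 mm, which should put the lever at about 0.04 rad.
- **Last checks:**
  - The push at the knob was steady at about 12.8 N, with the arm holding still. By the lever ratio that is about 23 N at the foot.
  - The scene picture shows the foot resting on the top disc between the posts.
- **Disagreement:** the gripper height when the foot bore down suggests about 0.02 rad instead, with the knob 2–3 mm lower than expected. It may have slipped a little in the pads. Both values are inside the allowed range.
- **Residual force:** about 5 N of sideways force stayed on the wrist.
- **Bystanders:** I never touched the tape roll, screwdriver, meter or tray, and left the third disc where it lay. I did not re-measure their positions at the end.

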